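Clamp a plaster mould with the click knob

TASK

Move the closed plaster mould fully home between the rails of the mould clamp, against the end stop, then turn the black knob clockwise until it slips and clicks, so that the mould is clamped at the set torque. Stop at the clicks: turned on beyond them, the knob drives solid and cracks the plaster. Handle the mould gently, let go of everything and leave the jar, the cup and the brush alone.

Things in the scene. Friction and masses are not known exactly. Their poses are not given: they have to be found in the camera images.
- bed: fixed plywood bed of the clamp, 360 x 120 x 12 mm (x -190 to +170 mm), placed and turned differently each time. Origin on its underside, on the table; +x points along it to the end stop, z up; its top is at z = 12 mm. Two aluminium rails 14 mm high on it run from x = 60 to 105 mm, inner faces at y = +/-32.5 mm, flared open for 20 mm more in front.
- mould: loose closed two-part plaster mould, a white block 150 (x) x 62 (y) x 50 (z) mm, 0.3 to 0.6 kg, lying lengthwise on the bed before the rails, 50 to 90 mm short of home, up to 0.15 rad askew. Origin at the centre of its underside, x towards the stop, z up. Fully home, its far end touches the stop: origin at x = 30, y = 0 mm in the bed's frame. Plaster chips if squeezed or pushed with over 45 N.
- clamp: green C-frame on the bed with screw, rubber foot and knob. Origin on the vertical screw axis at the bed's top (x = 60, z = 12 mm in the bed's frame), axes as the bed's. Column behind the stop (x 62 to 98 mm), arm on top, its top 111 mm up. The foot, 36 mm across, hangs 1.2 to 6.1 mm above the mould's top (varies, unmeasured), descending 1.8 mm per rad of the knob turned clockwise from above.
- knob_grip (a point): point on the knob's vertical axis at the height to grip it; turns with the knob. The knob is a black hexagon, 36 mm across flats, 34 mm high (19 mm below this point to 15 mm above), over the green arm, whose top is 28 mm below. Its flats face along this point's y axis and every 60 degrees from it. Grip two flats (25 to 40 N so as not to slip), turn, let go, grip again.
- glaze_jar: bystander: green glass glaze jar with a white lid, 60 mm across, 75 mm high, beside the clamp; origin under its centre. Leave it alone.
- test_cup: bystander: terracotta test cup, 66 mm across, 65 mm high, on the other side of the clamp; origin under its centre. Leave it alone.
- brush: bystander: glaze brush lying on the table to the right of the clamp; origin under its middle. Leave it alone.
- stop (a point): middle of the face of the steel end stop, which faces the bed's -x; it is 90 mm wide, 30 mm high, at x = 105 mm, z = 27 mm (15 mm over the bed's top) in the bed's frame. Axes as the bed's.
- mould_end (a point): middle of the mould's near end face (away from the stop; 75 mm along -x of its origin, 25 mm up), marked by a grey spot on top. The mould can be pinched across its 62 mm width near this end, from above, clear of the knob and arm, or pushed on this face.
- knob_top (a point): centre of the knob's top; does not turn. Clockwise the knob drags with 0.17 N m (friction) while the foot is free; on the mould the torque rises within 0.9 rad to the set torque, 0.3 N m. There the knob slips on its screw: over 0.2 rad the torque falls to 0.15 (a click), rises again, every 0.45 rad; after 0.9 rad of slip it drives solid and crushes the mould. Let go, it springs back by its slip.

How it is judged:
By the outcome, as a careful person would: the job done as asked, in the order asked, and still so for the second after the job is handed in, with the robot touching nothing.
It also fails if it takes over 72 s, if anything falls off the work surface, if the arm or the gripper's body presses on something with over 40 N, if the wrist force passes 120 N, or if a joint passes its speed limit or range.

ROBOT

A 6-joint arm with a two-finger parallel gripper is mounted at the origin on the work surface. World frame = base frame: x ahead of the robot, y to its left, z up, the work surface at z = 0. Lengths are in m, angles in rad, forces in N, time in s.
With the tool pointing down it reaches from about 0.35 to 0.925 m from the base axis. Payload 6.4 kg.
Tool frame: the origin (TCP) lies at the very end of the fingers, on their centre line; the grasp point (between the pads) lies 19 mm behind it; z points along the fingers, y is the line along which they close (so a half turn about z gives the same grasp; the last joint's range is limited). The gripper opens to 94 mm and grips with 3 to 60 N. Pads are 16 mm wide; open, the fingers measure 119 mm over their backs; the gripper's body (75 mm by 177 mm) begins 78 mm behind the grasp point.
Start: joints at [1.056, 0.245, 1.558, -0, 1.339, -0.174], TCP at [0.217, 0.613, 0.205] pointing down, gripper open.
Joint ranges: [-3.13, 3.13], [-1.02, 2.26], [0.13, 2.54], [-0.95, 4.09], [0.21, 2.88], [-2.74, 2.74]. Speed limits (rad/s): [2.57, 2.57, 3.14, 3.14, 3.14, 3.14].

INTERFACE

Orientations are given as a unit quaternion [w, x, y, z].
In Python, from rig import r, vision gives the robot as it stands. The module is installed in compiled form; this text tells all that it offers.
- The arm moves only by the tool arm_command, never from a script. Its argument "motion" is a list of rows, each a list of 7 numbers: the gripper command: -1 is shut, 1 is fully open, values between are in proportion, then the shift along the tool's x, y, z in m, then the turn, a rotation vector about the tool's x, y, z in degrees. In form: [[claw, dx, dy, dz, wx, wy, wz], ...]. A call has exactly 8 rows; each row is the pose to reach, as a shift and turn from the pose commanded when the call began, along the tool's axes at that moment; what a row does not reach only later rows make up. A row lasts 1/12 s, in which the tool goes at most 41.7 mm and 7.16 degrees, less where a joint would pass 70% of its speed; a pose out of reach is approached as far as the arm can. A call with a gripper value outside its range is refused whole. The fingers move at their own pace and stop on an object; "grip_force" is the grip in N (left out, the last holds). Time passes only in rows, so rows that repeat a pose let the fingers close, or fill a call up. It gives the time, the measured TCP pose, the force, the opening and the grip force at its end, in the units of the state.
- r.sense(): the state, without advancing time (a new reading comes with each control period).
- vision.read_camera(name): name is "side" or "top" or "wrist"; returns (picture, depth): 384x512x3 uint8, red, green, blue; 384x512 float32, m along the optical axis (not along the pixel's ray), 0 where there is no reading.
- vision.get_calibration(name): a dict with "camera_matrix" (3x3 intrinsics, pixels), "extrinsics" (4x4, takes a point from world to camera coordinates); the wrist camera has in their place "hand_eye" (4x4, takes a point from camera to tool coordinates, whose origin is the TCP and whose axes are the flange's). Camera axes: x right, y down, z forward; pixel columns grow to the right and rows downward; lengths in m; the calibration is good to about 2 mm. A picture is of the moment at which its call begins: read the wrist's pose just before it. get_calibration takes no time and is no camera call.
- r.finish_job(): hands the job in; it is judged then, once.
The state is a dict: "time": time; "qpos": joint angles; "qvel": joint speeds; "joint_torque": joint torques, N m; "ee_pos": TCP position; "tool_rot": TCP orientation; "wrist_force": force on the tool from outside, world axes, zero at the start; "wrist_torque": the same for the moment, N m; "grip_width": finger opening in m; "finger_force": force on a finger pad.
Only numpy, scipy, OpenCV 4.12 (cv2) and the standard library are available. Lean on these libraries where they do the work, as an engineer would, in place of code of your own. Each camera call takes 0.05 s, during which the arm holds its last target. There are 200 camera calls.

## Working session

There is one attempt and no reset: what is moved stays moved. The work goes in short steps, Python scripts to look and compute and a tool call to move; the robot and the scene stay as the last step left them, time stands still between calls to the robot, and variables do not carry over. Pictures are saved under pics/ and viewed, at most 10 in all, crops included, and the job is handed in when it is done.

Besides the shell and the picture viewer there is one more tool, called in YAML: its name, and indented under it one key for each argument. arm_command: Moves the arm, as the interface text tells. Its arguments: {"type":"object","properties":{"motion":{"type":"array"},"grip_force":{"type":"number"}},"required":["motion"]}

```bash
mkdir -p pics
cat > h.py <<'E'
import numpy as np, cv2
from rig import r, vision
from scipy.spatial.transform import Rotation as R
def rot(q): return R.from_quat([q[1],q[2],q[3],q[0]])
def save(n,f): 
    p,d=vision.read_camera(n); cv2.imwrite(f,cv2.cvtColor(p,cv2.COLOR_RGB2BGR)); return p,d
def ext(n,s=None):
    c=vision.get_calibration(n)
    if n!='wrist': return c['camera_matrix'],np.linalg.inv(c['extrinsics'])
    T=np.eye(4);T[:3,:3]=rot(s['tool_rot']).as_matrix();T[:3,3]=s['ee_pos']
    return c['camera_matrix'],T@c['hand_eye']
def cloud(n,d,s=None):
    K,T=ext(n,s); v,u=np.mgrid[:d.shape[0],:d.shape[1]]
    P=np.stack([(u-K[0,2])/K[0,0]*d,(v-K[1,2])/K[1,1]*d,d,np.ones_like(d)],-1)
    return (P@T.T)[...,:3]
E
python3 - <<'E'
from h import *
s=r.sense(); print(s)
for n in ['top','side','wrist']:
    s=r.sense()
    p,d=save(n,f'pics/{n}0.png'); np.savez(f'{n}0.npz',p=p,d=d,pc=cloud(n,d,s))
    K,T=ext(n,s);print(n,T.round(3).tolist(),K[0,0])
a=[cv2.imread(f'pics/{n}0.png') for n in ['top','side']]
cv2.imwrite('pics/ab.png',cv2.resize(np.vstack(a),(512,768))[:, :])
E
```

```text
{'time': 0.0, 'qpos': array([ 1.05587368e+00,  2.45797914e-01,  1.55897184e+00, -4.75618684e-05,
        1.33869864e+00, -1.74155762e-01]), 'qvel': array([ 2.07890759e-04, -1.05992226e-03, -1.26386912e-04,  3.80576174e-04,
        1.04475405e-03,  1.03141624e-05]), 'joint_torque': array([ 1.91182306e-03, -4.15825832e+01, -3.14606023e+01,  6.85692066e-02,
        3.32071271e-02, -1.45676154e-04]), 'ee_pos': array([0.21698368, 0.61209036, 0.20437837]), 'tool_rot': array([-2.95000173e-04,  1.69554763e-01,  9.85520321e-01, -8.90569719e-04]), 'wrist_force': array([ 0.39587695, -0.22342328, -0.40012991]), 'wrist_torque': array([ 0.00495954, -0.01198463,  0.03204143]), 'finger_force': 0.0, 'grip_width': 0.09376858193493959}
top [[-0.015, -0.98, 0.197, 0.275], [-1.0, 0.011, -0.019, -0.002], [0.017, -0.197, -0.98, 1.384], [0.0, 0.0, 0.0, 1.0]] 480.1248041851354
side [[0.923, -0.226, 0.311, 0.24], [-0.384, -0.554, 0.739, -0.71], [0.005, -0.801, -0.598, 0.714], [0.0, 0.0, 0.0, 1.0]] 418.77423731823336
wrist [[0.336, 0.917, 0.215, 0.155], [0.942, -0.326, -0.079, 0.634], [-0.002, 0.229, -0.973, 0.383], [0.0, 0.0, 0.0, 1.0]] 304.2637118009174
```

View pics/top0.png

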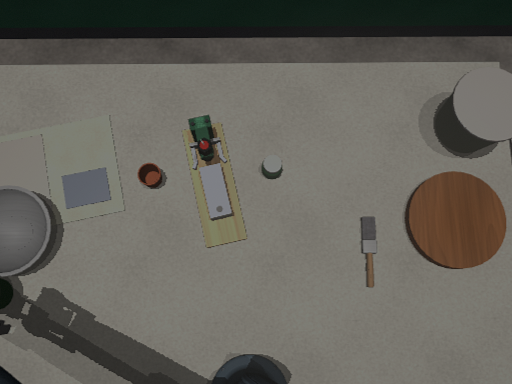

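View pics/side0.png

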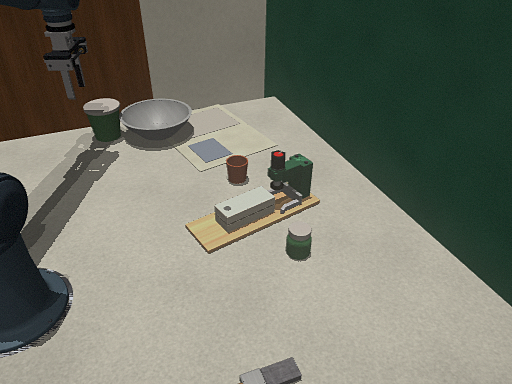

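The top view shows the bed from about (203,125) to (227,243), with the mould near (215,190) and its grey spot at (219,209). The knob's red top is at (204,146), the cup at (150,175) and the jar at (272,166). The side view agrees.

Run:
```python
from h import *
z=np.load('top0.npz');p=z['p'];pc=z['pc'];d=z['d']
print('table z',np.median(pc[260:340,250:350,2]))
hsv=cv2.cvtColor(p,cv2.COLOR_RGB2HSV)
def rect(m,name,z0):
    v,u=np.nonzero(m); K,T=ext('top')
    ray=np.stack([(u-K[0,2])/K[0,0],(v-K[1,2])/K[1,1],np.ones(len(u))],-1)@T[:3,:3].T
    P=T[:3,3]+ray*((z0-T[2,3])/ray[:,2])[:,None]
    print(name,len(u),cv2.minAreaRect((P[:,:2]*1000).astype(np.float32)),cv2.boxPoints(cv2.minAreaRect((P[:,:2]*1000).astype(np.float32))).round(0).tolist(),'z',np.median(pc[m][:,2]))
sub=np.zeros(p.shape[:2],bool); sub[100:260,175:250]=1
Z=pc[...,2]
print('bed px',p[225,220],Z[225,220],'mould px',p[190,215],Z[190,215],'knob',p[146,204],Z[140:152,200:209].round(3).tolist())
bed=sub&(hsv[...,1]>70)&(abs(Z-.012)<.012)&(hsv[...,0]>12)&(hsv[...,0]<35)
rect(bed,'bed',.012)
m=sub&(abs(Z-.062)<.01)&(hsv[...,1]<60)&(hsv[...,2]>120)
m=cv2.morphologyEx(m.astype(np.uint8),cv2.MORPH_OPEN,np.ones((3,3)))>0
rect(m,'mould',.062)
red=sub&(p[...,0]>120)&(p[...,1]<80); rect(red,'red',.15)
for n,(u,v) in dict(cup=(150,172),jar=(272,163)).items(): print(n,pc[v,u])
s=np.load('side0.npz');P=s['pc'];q=s['p']
m=(q[...,0]>120)&(q[...,1]<80)&(np.mgrid[:384,:512][0]<165)&(abs(np.mgrid[:384,:512][1]-278)<12);print('red side',m.sum(),np.median(P[m],0), np.argwhere(m).mean(0))
c=cv2.imread('pics/side0.png')[135:255,180:330];cv2.imwrite('pics/c.png',cv2.resize(c,(750,600),interpolation=2))
c=cv2.imread('pics/top0.png')[105:255,170:290];cv2.imwrite('pics/ct.png',cv2.resize(c,(480,600),interpolation=2))
```

```text
table z 1.408167885696976e-05
bed px [126 122  93] 0.01760820694717391 mould px [126 128 134] 0.05531164356875484 knob [121  37  34] [[0.171, 0.168, 0.162, 0.168, 0.17, 0.166, 0.167, 0.168, 0.169], [0.167, 0.165, 0.168, 0.17, 0.168, 0.168, 0.167, 0.164, 0.168], [0.165, 0.166, 0.167, 0.166, 0.167, 0.168, 0.165, 0.169, 0.165], [1.384, 0.166, 0.166, 0.171, 0.167, 0.168, 0.165, 0.165, 0.163], [0.164, 0.165, 0.165, 0.165, 0.163, 0.164, 0.17, 0.164, 0.168], [0.167, 0.169, 0.167, 0.165, 0.17, 0.164, 0.165, 0.163, 0.166], [0.168, 0.167, 0.167, 0.164, 0.173, 0.168, 0.171, 0.162, 0.162], [0.163, 0.169, 0.166, 0.163, 0.169, 0.167, 0.169, 0.165, 0.164], [0.166, 0.168, 0.163, 0.164, 0.165, 0.168, 0.166, 0.17, 0.163], [0.164, 0.161, 0.17, 0.167, 0.167, 0.162, 0.164, 0.168, 0.166], [0.168, 0.163, 0.166, 0.163, 0.168, 0.168, 0.164, 0.17, 0.162], [0.157, 0.164, 0.169, 0.164, 0.165, 0.166, 0.164, 0.156, 0.154]]
bed 1464 ((585.890625, 96.66536712646484), (357.7447814941406, 116.39556121826172), 11.964780807495117) [[399.0, 117.0], [423.0, 3.0], [773.0, 77.0], [749.0, 191.0]] z 0.011832367810052813
mould 1021 ((555.574462890625, 90.77822875976562), (148.1562957763672, 59.70174026489258), 12.95175552368164) [[477.0, 103.0], [490.0, 45.0], [634.0, 78.0], [621.0, 136.0]] z 0.06181047415893004
red 33 ((660.770263671875, 112.81671905517578), (19.57225799560547, 16.020917892456055), 0.31071192026138306) [[651.0, 121.0], [651.0, 105.0], [671.0, 105.0], [671.0, 121.0]] z 0.16600803099456485
cup [0.62373658 0.28498892 0.00308628]
jar [ 0.62737026 -0.07180221  0.0772697 ]
red side 31 [0.65493774 0.10866584 0.16756199] [153.96774194 277.90322581]
```

View pics/ct.png

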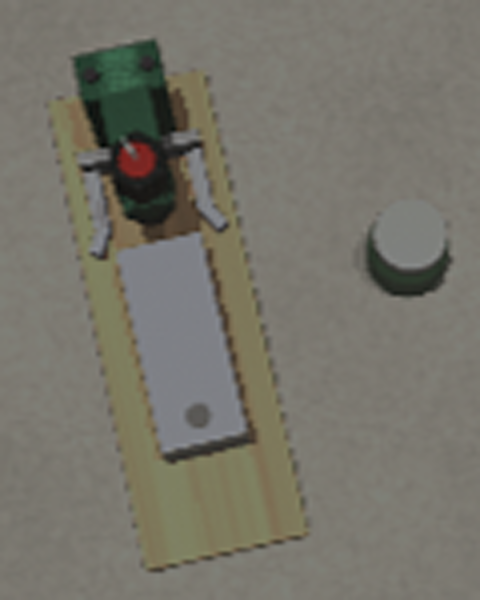

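The crop shows the mould (spot at (197,415)) nearly in line with the rails. The knob's red disc is at (137,158). I'll now move above the near end for a close look.

arm_command:
  motion:
    - [1, -0.028, -0.025, -0.02, 0, 0, 0]
    - [1, -0.056, -0.051, -0.04, 0, 0, 0]
    - [1, -0.084, -0.076, -0.06, 0, 0, 0]
    - [1, -0.111, -0.102, -0.07, 0, 0, 0]
    - [1, -0.139, -0.127, -0.08, 0, 0, 0]
    - [1, -0.167, -0.152, -0.09, 0, 0, 0]
    - [1, -0.194, -0.178, -0.096, 0, 0, 0]
    - [1, -0.222, -0.203, -0.096, 0, 0, 0]

```text
time: 0.82
ee_pos: [0.3594, 0.3458, 0.3031]
tool_rot: [0.001, 0.169, 0.986, 0.001]
wrist_force: [0.5, -0.2, 0.2]
grip_width: 0.094
finger_force: 0.0
```

arm_command:
  motion:
    - [1, -0.028, -0.025, 0, 0, 0, -4]
    - [1, -0.056, -0.051, 0, 0, 0, -8]
    - [1, -0.084, -0.076, 0, 0, 0, -12]
    - [1, -0.111, -0.102, 0, 0, 0, -16]
    - [1, -0.139, -0.127, 0, 0, 0, -20]
    - [1, -0.167, -0.152, 0, 0, 0, -24]
    - [1, -0.194, -0.178, 0, 0, 0, -28]
    - [1, -0.222, -0.203, 0, 0, 0, -32]

```text
time: 1.48
ee_pos: [0.5003, 0.0798, 0.3013]
tool_rot: [-0.0, -0.11, 0.994, 0.0]
wrist_force: [0.8, 0.3, 0.8]
grip_width: 0.094
finger_force: 0.0
```

Run:
```python
from h import *
s=r.sense(); print(s['ee_pos'],s['qpos'],s['time'],np.abs(s['qvel']).max())
p,d=save('wrist','pics/w1.png'); np.savez('w1.npz',p=p,d=d,pc=cloud('wrist',d,s),s=s['ee_pos'],q=s['tool_rot'])
cv2.imwrite('pics/w1b.png',cv2.resize(cv2.imread('pics/w1.png'),(800,600),interpolation=2))
```

```text
[0.50029818 0.07975224 0.30130748] [-6.61096495e-02 -1.64479147e-01  1.80611146e+00  1.01958488e-04
  1.50001015e+00 -1.85779097e+00] 1.4833 1.6117207019199316
```

View pics/w1b.png

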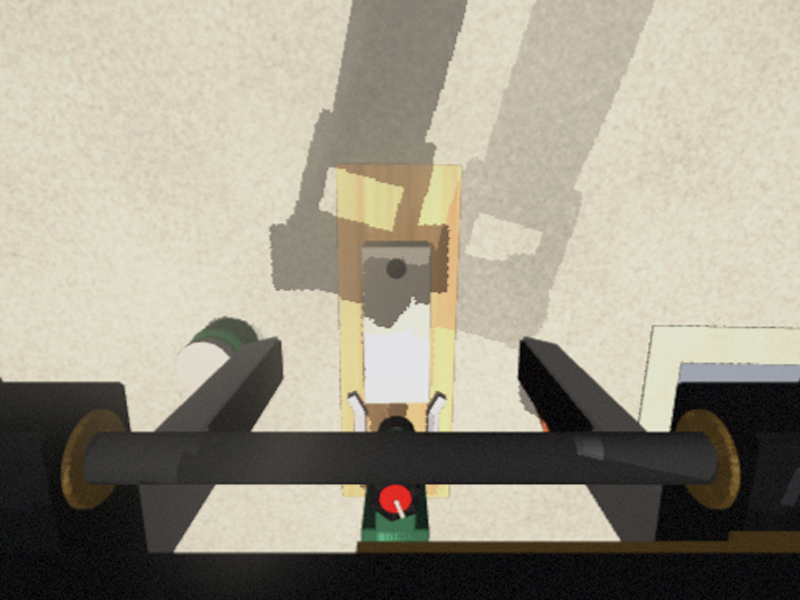

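The wrist view (800 px wide) shows the spot at (396,268), the mould top between x 363 and 431 and y 247 and 402, the bed's near corners at (338,164) and (461,164), and the red disc at (396,499).

Run:
```python
from h import *
z=np.load('w1.npz'); s=dict(ee_pos=z['s'],tool_rot=z['q']); K,T=ext('wrist',s); pc=z['pc']
def at(u,v,h):
    u/=1.5625;v/=1.5625
    ray=T[:3,:3]@[(u-K[0,2])/K[0,0],(v-K[1,2])/K[1,1],1]; return (1000*(T[:3,3]+ray*(h-T[2,3])/ray[2])[:2]).round(1)
for n,a in dict(spot=(396,268,.062),nl=(363,247,.062),nr=(430,247,.062),fl=(365,402,.062),fr=(430,402,.062),bl=(337,164,.012),br=(462,164,.012),b2l=(343,497,.012),b2r=(450,497,.012),red=(396,499,.166)).items(): print(n,at(*a))
print('spot depth z',pc[168:175,245:262,2].mean(), 'mould top',np.median(pc[230:250,240:270,2]),'knob z',np.median(pc[316:322,250:257,2]))
h=cv2.cvtColor(z['p'],cv2.COLOR_RGB2HSV); Z=pc[...,2]
m=(abs(Z-.062)<.008)&(np.mgrid[:384,:512][0]<262)&(abs(np.mgrid[:384,:512][1]-254)<45)
rr=cv2.minAreaRect((pc[m][:,:2]*1000).astype(np.float32));print('mould',rr)
m=(Z>.006)&(Z<.02)&(np.mgrid[:384,:512][0]<262)&(abs(np.mgrid[:384,:512][1]-254)<45)
rr=cv2.minAreaRect((pc[m][:,:2]*1000).astype(np.float32));print('bed',rr)
```

```text
spot [503.7  76. ]
nl [491.8  43.6]
nr [479.  101.2]
fl [635.8  75. ]
fr [622.3 135.3]
bl [426.7   1.3]
br [401.  116.8]
b2l [777.8  75.4]
b2r [751.6 192.3]
red [658.4 111.2]
spot depth z 0.061715826060948366 mould top 0.061636128706505255 knob z 0.16636145060016944
mould ((557.34521484375, 87.2360610961914), (149.80137634277344, 62.01205062866211), 12.672342300415039)
bed ((537.023193359375, 83.62481689453125), (253.26893615722656, 120.17542266845703), 11.94784164428711)
```

arm_command:
  motion:
    - [1, 0, 0, 0.035, 0, 0, 0]
    - [1, -0.001, -0.001, 0.07, 0, 0, 0]
    - [1, -0.001, -0.002, 0.105, 0, 0, 0]
    - [1, -0.002, -0.003, 0.14, 0, 0, 0]
    - [1, -0.002, -0.003, 0.175, 0, 0, 0]
    - [1, -0.002, -0.003, 0.21, 0, 0, 0]
    - [1, -0.002, -0.003, 0.24, 0, 0, 0]
    - [1, -0.002, -0.003, 0.25, 0, 0, 0]
  grip_force: 15

```text
time: 2.2
ee_pos: [0.4986, 0.0795, 0.0466]
tool_rot: [-0.004, -0.108, 0.994, 0.001]
wrist_force: [-0.9, -0.3, -1.1]
grip_width: 0.0938
finger_force: 0.0
```

arm_command:
  motion:
    - [1, 0, 0, 0.015, 0, 0, 0]
    - [1, 0, 0, 0.027, 0, 0, 0]
    - [0.6, 0, 0, 0.027, 0, 0, 0]
    - [0.5, 0, 0, 0.027, 0, 0, 0]
    - [0.4, 0, 0, 0.027, 0, 0, 0]
    - [0.35, 0, 0, 0.027, 0, 0, 0]
    - [0.3, 0, 0, 0.027, 0, 0, 0]
    - [0.2, 0, 0, 0.027, 0, 0, 0]
  grip_force: 15

```text
time: 2.87
ee_pos: [0.5035, 0.0787, 0.0256]
tool_rot: [0.001, -0.109, 0.994, -0.0]
wrist_force: [-0.6, -2.5, 3.2]
grip_width: 0.062
finger_force: 15.0
```

arm_command:
  motion:
    - [0.2, -0.002, 0, 0, 0, 0, 0.2]
    - [0.2, -0.007, 0, 0, 0, 0, 0.5]
    - [0.2, -0.013, 0, 0, 0, 0, 0.5]
    - [0.2, -0.019, 0, 0, 0, 0, 0.5]
    - [0.2, -0.025, 0, 0, 0, 0, 0.5]
    - [0.2, -0.031, 0, 0, 0, 0, 0.5]
    - [0.2, -0.037, 0, 0, 0, 0, 0.5]
    - [0.2, -0.04, 0, 0, 0, 0, 0.5]

```text
time: 3.53
ee_pos: [0.5412, 0.0876, 0.0254]
tool_rot: [-0.002, -0.105, 0.995, -0.0]
wrist_force: [-8.8, -1.9, 11.7]
grip_width: 0.0618
finger_force: 15.0
```

arm_command:
  motion:
    - [0.2, -0.003, 0, 0, 0, 0, 0]
    - [0.2, -0.006, 0, 0, 0, 0, 0]
    - [0.2, -0.009, 0, 0, 0, 0, 0]
    - [0.2, -0.012, 0, 0, 0, 0, 0]
    - [0.2, -0.015, 0, 0, 0, 0, 0]
    - [0.2, -0.018, 0, 0, 0, 0, 0]
    - [0.2, -0.02, 0, 0, 0, 0, 0]
    - [0.2, -0.02, 0, 0, 0, 0, 0]

```text
time: 4.2
ee_pos: [0.5609, 0.0918, 0.0254]
tool_rot: [-0.001, -0.105, 0.995, -0.0]
wrist_force: [-4.4, -1.4, 7.9]
grip_width: 0.0618
finger_force: 15.0
```

arm_command:
  motion:
    - [0.2, -0.001, 0, 0, 0, 0, 0]
    - [0.2, -0.002, 0, 0, 0, 0, 0]
    - [0.2, -0.003, 0, 0, 0, 0, 0]
    - [0.2, -0.004, 0, 0, 0, 0, 0]
    - [0.2, -0.005, 0, 0, 0, 0, 0]
    - [0.2, -0.006, 0, 0, 0, 0, 0]
    - [0.2, -0.007, 0, 0, 0, 0, 0]
    - [0.2, -0.008, 0, 0, 0, 0, 0]

```text
time: 4.87
ee_pos: [0.5681, 0.0933, 0.0254]
tool_rot: [-0.002, -0.104, 0.995, -0.0]
wrist_force: [-6.8, -1.9, 9.5]
grip_width: 0.0615
finger_force: 15.0
```

arm_command:
  motion:
    - [0.2, -0.0005, 0, 0, 0, 0, 0]
    - [0.2, -0.001, 0, 0, 0, 0, 0]
    - [0.2, -0.0015, 0, 0, 0, 0, 0]
    - [0.2, -0.002, 0, 0, 0, 0, 0]
    - [0.2, -0.0025, 0, 0, 0, 0, 0]
    - [0.2, -0.003, 0, 0, 0, 0, 0]
    - [0.2, -0.0035, 0, 0, 0, 0, 0]
    - [0.2, -0.004, 0, 0, 0, 0, 0]

```text
time: 5.53
ee_pos: [0.572, 0.0941, 0.0254]
tool_rot: [-0.002, -0.104, 0.995, -0.0]
wrist_force: [-5.9, -1.1, 9.2]
grip_width: 0.0617
finger_force: 15.0
```

Travelled about 70 mm so far, and there is no stop contact yet.

arm_command:
  motion:
    - [0.2, -0.0005, 0, 0, 0, 0, 0]
    - [0.2, -0.001, 0, 0, 0, 0, 0]
    - [0.2, -0.0015, 0, 0, 0, 0, 0]
    - [0.2, -0.002, 0, 0, 0, 0, 0]
    - [0.2, -0.0025, 0, 0, 0, 0, 0]
    - [0.2, -0.003, 0, 0, 0, 0, 0]
    - [0.2, -0.0035, 0, 0, 0, 0, 0]
    - [0.2, -0.004, 0, 0, 0, 0, 0]

```text
time: 6.2
ee_pos: [0.5746, 0.0947, 0.0253]
tool_rot: [-0.003, -0.104, 0.995, -0.0]
wrist_force: [-12.6, -4.3, 13.8]
grip_width: 0.0618
finger_force: 15.0
```

arm_command:
  motion:
    - [0.2, -0.0003, 0, 0, 0, 0, 0]
    - [0.2, -0.0006, 0, 0, 0, 0, 0]
    - [0.2, -0.0009, 0, 0, 0, 0, 0]
    - [0.2, -0.0012, 0, 0, 0, 0, 0]
    - [0.2, -0.0015, 0, 0, 0, 0, 0]
    - [0.2, -0.0018, 0, 0, 0, 0, 0]
    - [0.2, -0.002, 0, 0, 0, 0, 0]
    - [0.2, -0.002, 0, 0, 0, 0, 0]

```text
time: 6.87
ee_pos: [0.5754, 0.0949, 0.025]
tool_rot: [-0.005, -0.105, 0.995, -0.0]
wrist_force: [-15.2, -5.1, 15.2]
grip_width: 0.0619
finger_force: 15.0
```

arm_command:
  motion:
    - [0.5, 0.0005, 0, 0, 0, 0, 0]
    - [0.7, 0.001, 0, 0, 0, 0, 0]
    - [1, 0.001, 0, 0, 0, 0, 0]
    - [1, 0.001, 0, 0, 0, 0, 0]
    - [1, 0.001, 0, -0.02, 0, 0, 0]
    - [1, 0.001, 0, -0.05, 0, 0, 0]
    - [1, 0.001, 0, -0.085, 0, 0, 0]
    - [1, 0.001, 0, -0.12, 0, 0, 0]

```text
time: 7.53
ee_pos: [0.5773, 0.0955, 0.1452]
tool_rot: [-0.001, -0.104, 0.995, 0.0]
wrist_force: [0.5, -0.3, -1.1]
grip_width: 0.094
finger_force: 0.0
```

arm_command:
  motion:
    - [1, 0, 0, -0.035, 0, 0, 0]
    - [1, 0, 0, -0.07, 0, 0, 0]
    - [1, 0, 0, -0.105, 0, 0, 0]
    - [1, -0.01, 0, -0.14, 0, 0, 0]
    - [1, -0.04, -0.001, -0.15, 0, 0, 0]
    - [1, -0.07, -0.001, -0.155, 0, 0, 0]
    - [1, -0.081, -0.001, -0.155, 0, 0, 0]
    - [1, -0.081, -0.001, -0.155, 0, 0, 0]

```text
time: 8.2
ee_pos: [0.659, 0.1115, 0.2991]
tool_rot: [0.0, -0.104, 0.995, 0.0]
wrist_force: [0.7, 0.6, -0.0]
grip_width: 0.094
finger_force: 0.0
```

Run:
```python
from h import *
s=r.sense(); print(s['ee_pos'],s['qpos'],s['time'],s['wrist_force'],s['wrist_torque'])
p,d=save('wrist','pics/w2.png'); np.savez('w2.npz',p=p,d=d,pc=cloud('wrist',d,s),s=s['ee_pos'],q=s['tool_rot'])
cv2.imwrite('pics/w2b.png',cv2.resize(cv2.imread('pics/w2.png')[90:318,102:406],(800,600),interpolation=2))
```

```text
[0.6590153 0.1114973 0.2991488] [-1.74418298e-03  2.29227391e-01  1.40679803e+00  1.66673113e-04
  1.50501215e+00 -1.78180056e+00] 8.2 [ 0.73987489  0.59273432 -0.01875399] [0.05335558 0.02850675 0.03506222]
```

View pics/w2b.png

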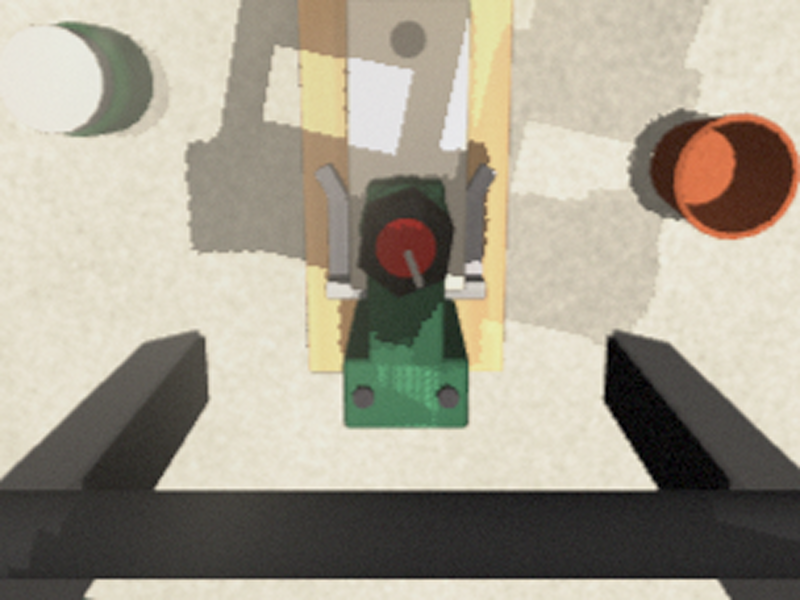

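The spot is now at (408,40) in the crop, the knob's red disc at (406,248) and its flats face roughly left and right. The mould is between the rails. I'll enlarge the knob and the stop.

Run:
```python
from h import *
z=np.load('w2.npz'); s=dict(ee_pos=z['s'],tool_rot=z['q']); K,T=ext('wrist',s); pc=z['pc']
def at(u,v,h):
    u=u/2.632+102-.3;v=v/2.632+90-.3
    ray=T[:3,:3]@[(u-K[0,2])/K[0,0],(v-K[1,2])/K[1,1],1]; return (1000*(T[:3,3]+ray*(h-T[2,3])/ray[2])[:2]).round(1)
sp=at(408,40,.062);kn=at(406,248,.166);bl=at(309,373,.012);br=at(503,371,.012)
print(sp,kn,bl,br)
c=(bl+br)/2; a=np.deg2rad(12);B=np.array([[np.cos(a),np.sin(a)],[-np.sin(a),np.cos(a)]])
for n,q in dict(spot=sp,knob=kn).items(): print(n,'bed frame',B@(q-c)+[170,0])
Z=pc[...,2]
m=(abs(Z-.166)<.006)&(abs(np.mgrid[:384,:512][0]-184)<30)&(abs(np.mgrid[:384,:512][1]-256)<30)
P=pc[m][:,:2]*1000;print('knob n',m.sum(),np.median(pc[m][:,2]),'mean',P.mean(0),'bbox mid',cv2.minEnclosingCircle(P.astype(np.float32)))
# width by direction -> flats
H=cv2.convexHull(P.astype(np.float32))[:,0]
A=np.deg2rad(np.arange(0,60,2)); w=[np.mean([np.ptp(H@[np.cos(x+k*np.pi/3),np.sin(x+k*np.pi/3)]) for k in range(3)]) for x in A]
print('flat dir world deg mod 60 (min width)',[(int(np.rad2deg(x)),round(y,1)) for x,y in zip(A,w)])
p=z['p'][155:215,215:295]; g=np.clip(255*(p/255.)**.5,0,255).astype(np.uint8)
cv2.imwrite('pics/k.png',cv2.resize(cv2.cvtColor(g,cv2.COLOR_RGB2BGR),(800,600),interpolation=2))
```

```text
[574.6  93.8] [657.6 110.4] [777.9  74.5] [751.9 191.1]
spot bed frame [-24.25004436   1.41783833]
knob bed frame [60.38754057  0.39841817]
knob n 1019 0.1657410486745 mean [656.85301459 109.64896601] bbox mid ((657.4047241210938, 109.34066009521484), 20.32671546936035)
flat dir world deg mod 60 (min width) [(0, np.float64(40.3)), (2, np.float64(40.3)), (4, np.float64(40.4)), (6, np.float64(40.3)), (8, np.float64(40.3)), (10, np.float64(40.1)), (12, np.float64(40.0)), (14, np.float64(39.8)), (16, np.float64(39.5)), (18, np.float64(39.2)), (20, np.float64(38.9)), (22, np.float64(38.5)), (24, np.float64(38.1)), (26, np.float64(37.6)), (28, np.float64(37.1)), (29, np.float64(36.6)), (32, np.float64(36.2)), (34, np.float64(36.2)), (36, np.float64(36.7)), (38, np.float64(37.1)), (40, np.float64(37.4)), (42, np.float64(37.8)), (44, np.float64(38.2)), (46, np.float64(38.6)), (48, np.float64(39.0)), (50, np.float64(39.3)), (52, np.float64(39.6)), (54, np.float64(39.8)), (56, np.float64(40.0)), (58, np.float64(40.2))]
```

View pics/k.png

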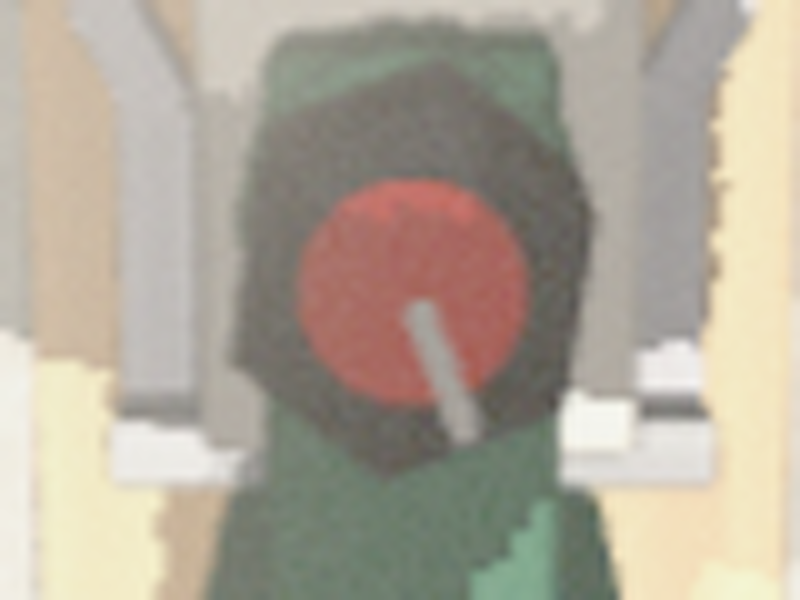

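The knob's flats face 93° (mod 60) in world axes and the mould's end sits at the stop. I'll turn 9° clockwise, centre over the knob, go down and grip.

arm_command:
  motion:
    - [1, 0.001, -0.0005, 0.02, 0, 0, 3]
    - [1, 0.002, -0.001, 0.05, 0, 0, 6]
    - [1, 0.002, -0.001, 0.08, 0, 0, 9]
    - [1, 0.002, -0.001, 0.105, 0, 0, 9]
    - [1, 0.002, -0.001, 0.13, 0, 0, 9]
    - [1, 0.002, -0.001, 0.15, 0, 0, 9]
    - [1, 0.002, -0.001, 0.162, 0, 0, 9]
    - [1, 0.002, -0.001, 0.166, 0, 0, 9]

```text
time: 8.92
ee_pos: [0.6532, 0.1098, 0.1306]
tool_rot: [-0.002, -0.026, 1.0, 0.0]
wrist_force: [-0.1, -0.2, -0.9]
grip_width: 0.094
finger_force: 0.0
```

arm_command:
  motion:
    - [0.6, 0, 0, 0, 0, 0, 0]
    - [0.2, 0, 0, 0, 0, 0, 0]
    - [0, 0, 0, 0, 0, 0, 0]
    - [-0.1, 0, 0, 0, 0, 0, 0]
    - [-0.2, 0, 0, 0, 0, 0, 0]
    - [-0.4, 0, 0, 0, 0, 0, 0]
    - [-0.6, 0, 0, 0, 0, 0, 0]
    - [-0.6, 0, 0, 0, 0, 0, 0]
  grip_force: 33

```text
time: 9.58
ee_pos: [0.6556, 0.1098, 0.1336]
tool_rot: [0.0, -0.026, 1.0, -0.0]
wrist_force: [0.1, 0.7, 0.1]
grip_width: 0.0442
finger_force: 0.0
```

```bash
cat > st.py <<'E'
from h import *
s=r.sense(); print(s['time'],s['ee_pos'].round(4),'yaw',round(rot(s['tool_rot']).as_euler('ZYX',degrees=True)[0],2),'q',s['qpos'].round(3),'F',s['wrist_force'].round(1),'T',s['wrist_torque'].round(3),s['grip_width'],s['finger_force'])
E
python3 st.py
```

```text
9.5833 [0.6556 0.1098 0.1336] yaw -177.03 q [-0.004  0.346  1.57  -0.     1.225 -1.627] F [0.1 0.7 0.1] T [-0.01   0.026  0.02 ] 0.044220377411760096 0.0
```

arm_command:
  motion:
    - [-0.6, -0.0015, 0, 0, 0, 0, 0]
    - [-0.6, -0.0015, 0, 0, 0, 0, 0]
    - [-0.6, -0.0015, 0, 0, 0, 0, 0]
    - [-0.6, -0.0015, 0, 0, 0, 0, 0]
    - [-0.6, -0.0015, 0, 0, 0, 0, 0]
    - [-0.6, -0.0015, 0, 0, 0, 0, 0]
    - [-0.6, -0.0015, 0, 0, 0, 0, 0]
    - [-0.6, -0.0015, 0, 0, 0, 0, 0]

```text
time: 10.25
ee_pos: [0.6568, 0.1108, 0.1334]
tool_rot: [-0.0, -0.026, 1.0, 0.001]
wrist_force: [-0.6, 5.6, 2.2]
grip_width: 0.0359
finger_force: 33.0
```

```bash
python3 st.py
```

```text
10.25 [0.6568 0.1108 0.1334] yaw -177.01 q [-3.000e-03  3.490e-01  1.566e+00  1.000e-03  1.227e+00 -1.627e+00] F [-0.6  5.6  2.2] T [0.795 0.257 0.106] 0.035936787762109755 33.00109505653381
```

arm_command:
  motion:
    - [-0.6, 0, 0.0005, 0, 0, 0, 3]
    - [-0.6, 0, 0.001, 0, 0, 0, 6]
    - [-0.6, 0, 0.001, 0, 0, 0, 9]
    - [-0.6, 0, 0.001, 0, 0, 0, 12]
    - [-0.6, 0, 0.001, 0, 0, 0, 15]
    - [-0.6, 0, 0.001, 0, 0, 0, 18]
    - [-0.6, 0, 0.001, 0, 0, 0, 21]
    - [-0.6, 0, 0.001, 0, 0, 0, 24]

```text
time: 10.92
ee_pos: [0.6569, 0.111, 0.1334]
tool_rot: [-0.0, 0.184, 0.983, 0.0]
wrist_force: [-1.7, 3.1, 1.2]
grip_width: 0.0355
finger_force: 33.0
```

```bash
python3 st.py
```

```text
10.9167 [0.6569 0.111  0.1334] yaw 158.84 q [-0.003  0.349  1.566  0.     1.227 -1.204] F [-1.7  3.1  1.2] T [0.57  0.352 0.162] 0.03547344996993859 33.00338566303253
```

arm_command:
  motion:
    - [-0.6, 0, 0, 0, 0, 0, 3]
    - [-0.6, 0, 0, 0, 0, 0, 6]
    - [-0.6, 0, 0, 0, 0, 0, 9]
    - [-0.6, 0, 0, 0, 0, 0, 12]
    - [-0.6, 0, 0, 0, 0, 0, 15]
    - [-0.6, 0, 0, 0, 0, 0, 18]
    - [-0.6, 0, 0, 0, 0, 0, 21]
    - [-0.6, 0, 0, 0, 0, 0, 24]

```text
time: 11.58
ee_pos: [0.6569, 0.1111, 0.1335]
tool_rot: [-0.0, 0.384, 0.923, 0.0]
wrist_force: [-1.6, 2.4, 0.7]
grip_width: 0.0359
finger_force: 33.0
```

```bash
python3 st.py
```

```text
11.5833 [0.6569 0.1111 0.1335] yaw 134.84 q [-0.002  0.349  1.566  0.     1.226 -0.785] F [-1.6  2.4  0.7] T [0.58  0.243 0.145] 0.03590977853839479 33.00332307815552
```

arm_command:
  motion:
    - [-0.6, 0, 0, 0, 0, 0, 3]
    - [-0.6, 0, 0, 0, 0, 0, 6]
    - [-0.6, 0, 0, 0, 0, 0, 9]
    - [-0.6, 0, 0, 0, 0, 0, 12]
    - [-0.6, 0, 0, 0, 0, 0, 15]
    - [-0.6, 0, 0, 0, 0, 0, 18]
    - [-0.6, 0, 0, 0, 0, 0, 21]
    - [-0.6, 0, 0, 0, 0, 0, 24]

```text
time: 12.25
ee_pos: [0.657, 0.1111, 0.1334]
tool_rot: [-0.0, 0.568, 0.823, 0.0]
wrist_force: [-1.0, 3.1, -0.2]
grip_width: 0.0357
finger_force: 33.0
```

```bash
python3 st.py
```

```text
12.25 [0.657  0.1111 0.1334] yaw 110.84 q [-0.002  0.349  1.566  0.     1.226 -0.366] F [-1.   3.1 -0.2] T [0.488 0.2   0.161] 0.03567825375421615 33.003315925598145
```

arm_command:
  motion:
    - [-0.6, 0, 0, 0, 0, 0, 3]
    - [-0.6, 0, 0, 0, 0, 0, 6]
    - [-0.6, 0, 0, 0, 0, 0, 9]
    - [-0.6, 0, 0, 0, 0, 0, 12]
    - [-0.6, 0, 0, 0, 0, 0, 15]
    - [-0.6, 0, 0, 0, 0, 0, 18]
    - [-0.6, 0, 0, 0, 0, 0, 21]
    - [-0.6, 0, 0, 0, 0, 0, 24]

```text
time: 12.92
ee_pos: [0.6571, 0.1111, 0.1334]
tool_rot: [-0.0, 0.726, 0.687, 0.0]
wrist_force: [-0.5, 2.3, 1.3]
grip_width: 0.0358
finger_force: 33.0
```

```bash
python3 st.py
```

```text
12.9167 [0.6571 0.1111 0.1334] yaw 86.84 q [-0.002  0.349  1.566  0.     1.226  0.053] F [-0.5  2.3  1.3] T [0.507 0.18  0.13 ] 0.03575467825853187 33.00313889980316
```

arm_command:
  motion:
    - [-0.6, 0, 0, 0, 0, 0, 3]
    - [-0.6, 0, 0, 0, 0, 0, 6]
    - [-0.6, 0, 0, 0, 0, 0, 9]
    - [-0.6, 0, 0, 0, 0, 0, 12]
    - [-0.6, 0, 0, 0, 0, 0, 15]
    - [-0.6, 0, 0, 0, 0, 0, 18]
    - [-0.6, 0, 0, 0, 0, 0, 21]
    - [-0.6, 0, 0, 0, 0, 0, 24]

```text
time: 13.58
ee_pos: [0.6572, 0.1111, 0.1335]
tool_rot: [-0.0, 0.853, 0.521, 0.0]
wrist_force: [-0.8, 4.1, 0.3]
grip_width: 0.0354
finger_force: 33.0
```

```bash
python3 st.py
```

```text
13.5833 [0.6572 0.1111 0.1335] yaw 62.84 q [-0.002  0.35   1.566  0.     1.226  0.471] F [-0.8  4.1  0.3] T [0.51  0.176 0.162] 0.035398786041713405 33.003162145614624
```

arm_command:
  motion:
    - [-0.6, 0, 0, 0, 0, 0, 3]
    - [-0.6, 0, 0, 0, 0, 0, 6]
    - [-0.6, 0, 0, 0, 0, 0, 9]
    - [-0.6, 0, 0, 0, 0, 0, 12]
    - [-0.6, 0, 0, 0, 0, 0, 15]
    - [-0.6, 0, 0, 0, 0, 0, 18]
    - [-0.6, 0, 0, 0, 0, 0, 21]
    - [-0.6, 0, 0, 0, 0, 0, 24]

```text
time: 14.25
ee_pos: [0.6573, 0.111, 0.1335]
tool_rot: [0.0, 0.943, 0.333, 0.0]
wrist_force: [-0.3, 3.2, 0.2]
grip_width: 0.0356
finger_force: 33.0
```

```bash
python3 st.py
```

```text
14.25 [0.6573 0.111  0.1335] yaw 38.86 q [-0.002  0.35   1.566  0.     1.226  0.89 ] F [-0.3  3.2  0.2] T [0.535 0.175 0.32 ] 0.03561226399096323 33.013535141944885
```

The torque is up to 0.32, near the set value, so I'll use small steps now.

arm_command:
  motion:
    - [-0.6, 0, 0, 0, 0, 0, 1]
    - [-0.6, 0, 0, 0, 0, 0, 2]
    - [-0.6, 0, 0, 0, 0, 0, 3]
    - [-0.6, 0, 0, 0, 0, 0, 4]
    - [-0.6, 0, 0, 0, 0, 0, 4]
    - [-0.6, 0, 0, 0, 0, 0, 4]
    - [-0.6, 0, 0, 0, 0, 0, 4]
    - [-0.6, 0, 0, 0, 0, 0, 4]

```text
time: 14.92
ee_pos: [0.6572, 0.111, 0.1335]
tool_rot: [0.0, 0.954, 0.301, 0.0]
wrist_force: [1.8, 3.7, -0.3]
grip_width: 0.0354
finger_force: 33.0
```

```bash
python3 st.py
```

```text
14.9167 [0.6572 0.111  0.1335] yaw 34.99 q [-0.003  0.349  1.566  0.     1.226  0.958] F [ 1.8  3.7 -0.3] T [ 0.664 -0.153  0.283] 0.03541810585248541 33.01636219024658
```

arm_command:
  motion:
    - [-0.6, 0, 0, 0, 0, 0, 1]
    - [-0.6, 0, 0, 0, 0, 0, 2]
    - [-0.6, 0, 0, 0, 0, 0, 3]
    - [-0.6, 0, 0, 0, 0, 0, 4]
    - [-0.6, 0, 0, 0, 0, 0, 4]
    - [-0.6, 0, 0, 0, 0, 0, 4]
    - [-0.6, 0, 0, 0, 0, 0, 4]
    - [-0.6, 0, 0, 0, 0, 0, 4]

```text
time: 15.58
ee_pos: [0.6572, 0.111, 0.1335]
tool_rot: [0.0, 0.964, 0.267, 0.0]
wrist_force: [3.1, 3.3, -0.8]
grip_width: 0.0359
finger_force: 33.0
```

```bash
python3 st.py
```

```text
15.5833 [0.6572 0.111  0.1335] yaw 30.97 q [-0.003  0.349  1.566  0.     1.226  1.028] F [ 3.1  3.3 -0.8] T [ 0.787 -0.46   0.26 ] 0.035850888369464824 33.016929030418396
```

arm_command:
  motion:
    - [-0.6, 0, 0, 0, 0, 0, 1]
    - [-0.6, 0, 0, 0, 0, 0, 2]
    - [-0.6, 0, 0, 0, 0, 0, 3]
    - [-0.6, 0, 0, 0, 0, 0, 4]
    - [-0.6, 0, 0, 0, 0, 0, 4]
    - [-0.6, 0, 0, 0, 0, 0, 4]
    - [-0.6, 0, 0, 0, 0, 0, 4]
    - [-0.6, 0, 0, 0, 0, 0, 4]

```text
time: 16.25
ee_pos: [0.6572, 0.1109, 0.1335]
tool_rot: [0.0, 0.972, 0.233, 0.0]
wrist_force: [3.1, 4.8, -2.6]
grip_width: 0.036
finger_force: 33.0
```

```bash
python3 st.py
```

```text
16.25 [0.6572 0.1109 0.1335] yaw 26.98 q [-0.003  0.349  1.566  0.     1.226  1.097] F [ 3.1  4.8 -2.6] T [ 0.714 -0.477  0.281] 0.03601469126951955 33.016841411590576
```

arm_command:
  motion:
    - [-0.6, 0, 0, 0, 0, 0, 1]
    - [-0.6, 0, 0, 0, 0, 0, 2]
    - [-0.6, 0, 0, 0, 0, 0, 3]
    - [-0.6, 0, 0, 0, 0, 0, 4]
    - [-0.6, 0, 0, 0, 0, 0, 4]
    - [-0.6, 0, 0, 0, 0, 0, 4]
    - [-0.6, 0, 0, 0, 0, 0, 4]
    - [-0.6, 0, 0, 0, 0, 0, 4]

```text
time: 16.92
ee_pos: [0.6572, 0.1109, 0.1335]
tool_rot: [-0.0, 0.98, 0.199, 0.0]
wrist_force: [3.2, 3.9, -2.3]
grip_width: 0.0356
finger_force: 33.0
```

```bash
cat >> st.py <<'E'
L=[]
for i in range(5): L.append([*r.sense()['wrist_torque'],r.sense()['joint_torque'][5]]); vision.read_camera('side')
L=np.array(L);print('Tz',L[:,2].round(3),'mean',L.mean(0).round(3),'q6t',L[:,3].round(3))
E
python3 st.py
```

```text
16.9167 [0.6572 0.1109 0.1335] yaw 22.97 q [-0.003  0.349  1.566  0.     1.226  1.167] F [ 3.2  3.9 -2.3] T [ 0.78  -0.486  0.209] 0.0356444808658746 33.01051318645477
Tz [0.209 0.258 0.275 0.284 0.227] mean [ 0.764 -0.47   0.251  0.237] q6t [0.237 0.237 0.237 0.237 0.237]
```

arm_command:
  motion:
    - [-0.6, 0, 0, 0, 0, 0, 1]
    - [-0.6, 0, 0, 0, 0, 0, 2]
    - [-0.6, 0, 0, 0, 0, 0, 3]
    - [-0.6, 0, 0, 0, 0, 0, 3]
    - [-0.6, 0, 0, 0, 0, 0, 3]
    - [-0.6, 0, 0, 0, 0, 0, 3]
    - [-0.6, 0, 0, 0, 0, 0, 3]
    - [-0.6, 0, 0, 0, 0, 0, 3]

```text
time: 17.83
ee_pos: [0.6572, 0.1109, 0.1335]
tool_rot: [-0.0, 0.985, 0.173, 0.0]
wrist_force: [3.9, 3.6, -2.0]
grip_width: 0.0361
finger_force: 33.0
```

```bash
sed -i '3,$d' st.py; echo "print('q6t',s['joint_torque'][5])">>st.py; python3 st.py
```

```text
17.8333 [0.6572 0.1109 0.1335] yaw 19.95 q [-0.003  0.349  1.566  0.     1.226  1.22 ] F [ 3.9  3.6 -2. ] T [ 0.759 -0.487  0.169] 0.03607969173957006 33.00522744655609
q6t 0.18047304823994637
```

arm_command:
  motion:
    - [-0.6, 0, 0, 0, 0, 0, 1]
    - [-0.6, 0, 0, 0, 0, 0, 2]
    - [-0.6, 0, 0, 0, 0, 0, 3]
    - [-0.6, 0, 0, 0, 0, 0, 4]
    - [-0.6, 0, 0, 0, 0, 0, 4]
    - [-0.6, 0, 0, 0, 0, 0, 4]
    - [-0.6, 0, 0, 0, 0, 0, 4]
    - [-0.6, 0, 0, 0, 0, 0, 4]

```text
time: 18.5
ee_pos: [0.6572, 0.1109, 0.1335]
tool_rot: [-0.0, 0.99, 0.139, 0.0]
wrist_force: [3.3, 4.5, -1.8]
grip_width: 0.0359
finger_force: 33.0
```

```bash
python3 st.py
```

```text
18.5 [0.6572 0.1109 0.1335] yaw 15.94 q [-0.003  0.349  1.566  0.     1.226  1.29 ] F [ 3.3  4.5 -1.8] T [ 0.747 -0.502  0.131] 0.035933916082539485 33.0023056268692
q6t 0.14151287265121937
```

arm_command:
  motion:
    - [-0.6, 0, 0, 0, 0, 0, 1]
    - [-0.6, 0, 0, 0, 0, 0, 2]
    - [-0.6, 0, 0, 0, 0, 0, 3]
    - [-0.6, 0, 0, 0, 0, 0, 4]
    - [-0.6, 0, 0, 0, 0, 0, 5]
    - [-0.6, 0, 0, 0, 0, 0, 6]
    - [-0.6, 0, 0, 0, 0, 0, 7]
    - [-0.6, 0, 0, 0, 0, 0, 7]

```text
time: 19.17
ee_pos: [0.6572, 0.1109, 0.1335]
tool_rot: [0.0, 0.997, 0.078, 0.0]
wrist_force: [3.4, 4.4, -2.5]
grip_width: 0.0359
finger_force: 33.0
```

```bash
python3 st.py
```

```text
19.1667 [0.6572 0.1109 0.1335] yaw 8.93 q [-0.003  0.349  1.566 -0.     1.226  1.412] F [ 3.4  4.4 -2.5] T [ 0.747 -0.499  0.249] 0.03592417638809709 33.00987124443054
q6t 0.3460704255849123
```

One full click is felt: the torque dropped to 0.14 and is rising again. Total slip is about 0.32 rad. I'll let go and rise.

arm_command:
  motion:
    - [-0.2, 0, 0, 0, 0, 0, 0]
    - [0.2, 0, 0, 0, 0, 0, 0]
    - [0.6, 0, 0, 0, 0, 0, 0]
    - [1, 0, 0, 0, 0, 0, 0]
    - [1, 0, 0, 0, 0, 0, 0]
    - [1, 0, 0, 0, 0, 0, 0]
    - [1, 0, 0, -0.02, 0, 0, 0]
    - [1, 0, 0, -0.04, 0, 0, 0]

```text
time: 19.83
ee_pos: [0.6558, 0.1106, 0.1721]
tool_rot: [0.0, 0.997, 0.078, -0.002]
wrist_force: [-1.3, -0.0, 1.2]
grip_width: 0.0807
finger_force: 0.0
```

arm_command:
  motion:
    - [1, 0, 0, -0.03, 0, 0, 0]
    - [1, 0, 0, -0.06, 0, 0, 0]
    - [1, 0, 0, -0.09, 0, 0, 0]
    - [1, 0, 0, -0.12, 0, 0, 0]
    - [1, 0, 0, -0.13, 0, 0, 0]
    - [1, 0, 0, -0.13, 0, 0, 0]
    - [1, 0, 0, -0.13, 0, 0, 0]
    - [1, 0, 0, -0.13, 0, 0, 0]

```text
time: 20.5
ee_pos: [0.656, 0.1108, 0.3004]
tool_rot: [-0.0, 0.997, 0.078, -0.002]
wrist_force: [-0.7, 0.2, 0.3]
grip_width: 0.0943
finger_force: 0.0
```

```bash
python3 st.py
python3 - <<'E'
from h import *
a,_=save('side','pics/s3.png')
cv2.imwrite('pics/s3c.png',cv2.resize(cv2.imread('pics/s3.png')[120:255,170:340],(755,600),interpolation=2))
E
```

```text
20.5 [0.656  0.1108 0.3004] yaw 8.97 q [-0.003  0.225  1.41  -0.     1.512  1.412] F [-0.7  0.2  0.3] T [-0.079  0.156 -0.008] 0.09431313885061658 0.0
q6t 0.0002291472083015833
```

View pics/s3c.png

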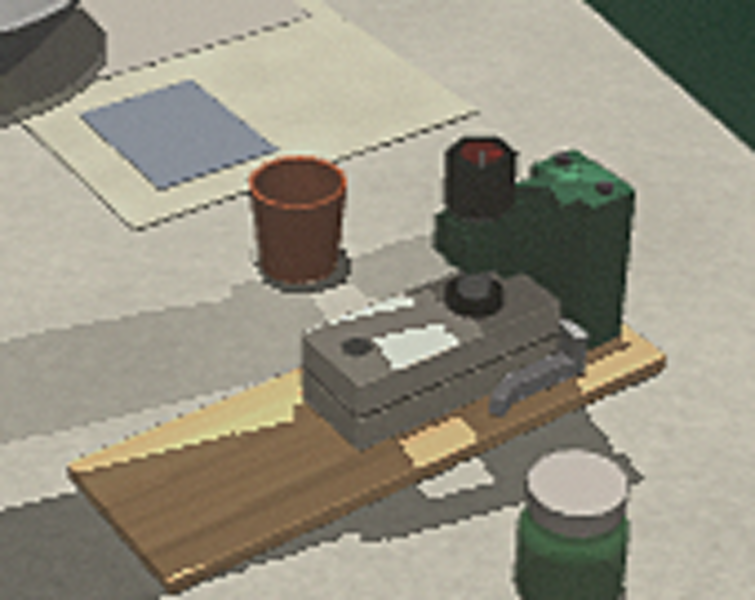

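The side crop shows the mould against the stop at (570,330), with the foot pressed on it at (473,295). The cup and jar haven't moved and the gripper is clear.

```bash
python3 -c "
from h import *
print(r.finish_job())"
```

```text
the job is handed in; nothing more can be done
None
```

The mould is home against the end stop and clamped; I stopped the knob after one click (about 0.32 rad of slip), let go of everything, and handed the job in at about 20 s without its result being shown.

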